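# Pin the hinged pipe clamp and hold it shut

## Task

Fold the upper half of the hinged pipe clamp down over the pipe, then take the tall round-knobbed locking pin out of the wooden stand and push it down through the holes of both halves until its knob sits on the upper half. The clamp springs ajar when left alone, so finish still gripping the knob and pressing it down firmly (about 10 N), with the halves fully shut; do not let go at the end. Leave the other pins, the tools and everything else where they are.

Things in the scene. Friction and masses are not known exactly. Their poses are not given: they have to be found in the camera images.
- jig: pipe clamp's fixed lower half: aluminium block 70 (x) x 135 (y -75 to 60) x 45 high on a steel foot plate 130 x 175 x 8; a steel pipe, 40 diameter, 160 long, lies in it along x, axis at y 0, z 45. Origin on the bench under the pipe's middle, z up. Hinge axis along x at y = +60, z = 45. The halves meet at z = 45. Vertical pin hole at x = 0, y = -50. Does not move.
- clamp (a joint): angle (rad) of the aluminium upper half: 0 = fully shut (hard stop), grows as its free edge (-y end when shut) rises; starts at 1.0 to 1.35, limit 1.6. Stiff hinge: stays where left when open, but from shut a spring lifts it ajar to at most 0.1. Closing takes 3 to 5 N at the pin hole.
- upper_hole (a point): middle of the pin hole's mouth on the upper half's outer face, 110 from the hinge axis; hole 15 diameter through the 14 thick ear, 2 chamfer; when shut 59 above the bench, right over the lower hole. Upper half: 70 wide, reaches 135 from the hinge axis, flat face 14 outside the hinge axis plane; 32 to 88 from the axis it arches over the pipe, 28 high. Frame turns with it.
- lower_hole (a point): middle of the pin hole's mouth on the lower half's top face, 45 above the bench; hole 15 in diameter, vertical, 45 deep, 2 chamfer
- stand: plain wooden stand 60 (x) x 180 (y) x 50 high, fixed; origin under its centre; three vertical through holes 14 in diameter on its centreline at y = -60, 0, +60, one pin in each, in any order
- pin: locking pin, plain steel, upright, 86 long, about 120 g: tapered-foot shaft 12 diameter x 44 under a round knob 24 diameter x 42 high, by far the tallest head in the stand. Origin at the foot's middle, z up the pin. In the stand the knob's underside rests on the stand: foot 6, knob 50 to 92 above the bench; clear after lifting 44. Home in the clamp: foot 15 above the bench.
- bolt: another pin in the stand, not wanted: low hexagonal head 22 wide and 10 high, 12 shaft; origin at its foot
- disc_pin: another pin in the stand, not wanted: thin disc head 34 wide and 6 high, 12 shaft; origin at its foot
- wrench: a wrench lying on the bench; bystander, leave alone
- screwdriver: a screwdriver lying on the bench; bystander, leave alone
- spray: an upright can 60 in diameter, 190 tall; bystander, leave alone
- bin: an open red plastic bin 160 x 220 x 90; bystander, leave alone
- socket: a short upright steel socket 28 in diameter, 32 high; bystander, leave alone
- jar: a small jar with a white lid, 60 in diameter, 70 high; bystander, leave alone
Things that resemble listed ones, but are neither listed nor needed, are in the scene too. Leave any green or orange look-alike of the jig alone.

How it is judged:
On the way, in this order (a step that is already met when the one before it is completed fails the run):
1. the upper half is folded down over the pipe (value of joint clamp below 0.13 rad), for 0.2 s.
2. the pin's foot has passed the upper half and is in the lower hole (horizontal distance between pin and lower_hole below 0.005 m and z of pin in the frame of jig below 0.04 m and value of joint clamp below 0.2 rad), for 0.1 s.
At the end, for the whole second after the job is handed in: For the last second: clamp shut to under 0.025 rad; pin in both holes, foot under 19 mm above the bench, within 4 mm of the hole axis, upright within 0.12 rad; fingers grip the pin (over 3 N) and its knob presses the upper half with over 3 N (value of joint clamp below 0.025 rad and horizontal distance between pin and lower_hole below 0.004 m and z of pin in the frame of jig below 0.019 m and angle between the z axis of pin and the z axis of jig, either way round below 0.12 rad and contact force between the fingers and pin above 3 N and contact force between pin and clamp above 3 N); the arm keeps its last pose, push and grip.
It fails at once if another pin is pulled or knocked out of its place (distance of any of bolt, disc_pin from where it was at the start of the episode above 0.015 m).
It fails at once if a bystander is moved more than 30 mm (distance of any of wrench, screwdriver, spray, bin, socket, jar from where it was at the start of the episode above 0.03 m).
It also fails if it takes over 58 s, if anything falls off the work surface, if the arm or the gripper's body presses on something with over 40 N, if the wrist force passes 120 N, or if a joint passes its speed limit or range.

## Robot

A 6-joint arm with a two-finger parallel gripper is mounted at the origin on the work surface. World frame = base frame: x ahead of the robot, y to its left, z up, the work surface at z = 0. Lengths are in m, angles in rad, forces in N, time in s.
With the tool pointing down it reaches from about 0.425 to 0.95 m from the base axis. Payload 3.5 kg.
Tool frame: the origin (TCP) lies midway between the tips of the shut fingers; the grasp point (between the pads) lies 19 mm behind it (r.hold_point_z is the y of the grasp point in the tool frame, in m); y points along the fingers, x is the direction in which the jaws open and shut, and the axes are right-handed (so a half turn about y gives the same grasp; the last joint's range is limited). The gripper opens to 85 mm and grips with 20 to 120 N. Pads are 22 mm wide; open, the fingers measure 114 mm over their backs; the gripper's body (76 mm by 85 mm) begins 54 mm behind the grasp point. The pads swing forward as they close: fully open they stand 13 mm farther back than shut.
Start: joints at [0.968, 0.286, 1.577, -0, 1.279, -0.15], TCP at [0.295, 0.607, 0.231] pointing down, gripper open.
Joint ranges: [-2.77, 2.77], [-0.9, 2.22], [0.21, 2.48], [-1.53, 4.67], [0.24, 2.81], [-2.84, 2.84]. Speed limits (rad/s): [2.79, 2.79, 3.14, 3.14, 3.14, 3.14].

## Interface

Orientations are given as a 3x3 rotation matrix whose columns are the frame's x, y, z axes.
In Python, from cell import r gives the robot as it stands.
- The arm moves only by the shell command python3 -m creep 'ROWS'. ROWS is a JSON object of lists of equal length, an entry for each row: "delta_rot": the turn, a rotation vector about the tool's x, y, z in degrees, a list of three; "travel": the shift along the tool's x, y, z in m, a list of three; "claw": the opening, from 0 (shut) to 1 (fully open). A call has 1 to 10 rows; each row is the pose to reach, as a shift and turn from the pose measured when the call began, along the tool's axes at that moment; what a row does not reach only later rows make up. A row lasts 1/8 s, in which the tool goes at most 62.5 mm and 10.7 degrees, less where a joint would pass 70% of its speed; a pose out of reach is approached as far as the arm can. A call with a gripper value outside its range is refused whole. The fingers move at their own pace and stop on an object; the grip force is fixed at half the most. Time passes only in rows, so rows that repeat a pose let the fingers close. It gives the time, the measured TCP pose, the force and the opening at its end, in the units of the state.
- r.get_state(): the state, without advancing time (a new reading comes with each control period).
- r.capture(name): name is "scene" or "top"; returns (picture, depth): 420x560x3 uint8, red, green, blue; 420x560 float32, m along the optical axis (not along the pixel's ray), 0 where there is no reading.
- r.camera_info(name): a dict with "mtx" (3x3 intrinsics, pixels), "xyz" and "attitude" of the camera in the world. Camera axes: x right, y down, z forward; pixel columns grow to the right and rows downward; lengths in m; the calibration is good to about 2 mm. A picture is of the moment at which its call begins. camera_info takes no time and is no camera call.
- r.job_done(): hands the job in, once; it reports no verdict.
The state is a dict: "time": time; "joints": joint angles; "qd": joint speeds; "joint_torque": joint torques, N m; "position": TCP position; "orientation": TCP orientation; "contact_force": force on the tool from outside, world axes, zero at the start; "ft_torque": the same for the moment, N m; "width": finger opening in m.
Only numpy, scipy, OpenCV 4.12 (cv2) and the standard library are available. Lean on these libraries where they do the work, as an engineer would, in place of code of your own. Each camera call takes 0.05 s, during which the arm holds its last target. There are 200 camera calls.

## Working session

There is one attempt and no reset: what is moved stays moved. The work goes in short steps, Python scripts to look and compute and a shell command to move; the robot and the scene stay as the last step left them, time stands still between calls to the robot, and variables do not carry over. Pictures are saved under pics/ and viewed, about 8 in all and at most 12, crops included, and the job is handed in when it is done.

```bash
ls; mkdir -p pics; cat > h.py <<'E'
import numpy as np, cv2
from cell import r
def cam(n):
    p,d=r.capture(n); i=r.camera_info(n); return p,d,np.array(i["mtx"]),np.array(i["xyz"]),np.array(i["attitude"])
def cloud(d,K,t,R):
    v,u=np.mgrid[:d.shape[0],:d.shape[1]]
    P=np.stack([(u-K[0,2])/K[0,0]*d,(v-K[1,2])/K[1,1]*d,d],-1)
    return P@R.T+t
def save(n,p): cv2.imwrite("pics/"+n,p[...,::-1])
def tool(dp):  # world shift -> tool axes
    return np.array(r.get_state()["orientation"]).T@np.array(dp)
E
python3 - <<'E'
from h import *
s=r.get_state(); print({k:np.round(v,3).tolist() for k,v in s.items()}, r.hold_point_z)
for n in("scene","top"):
    p,d,K,t,R=cam(n); save(n+"0.png",p); np.savez(n+"0.npz",p=p,d=d,K=K,t=t,R=R); print(n,t,R.round(3).tolist(),K[0,0])
E
```

```text
pics
{'time': 0.0, 'joints': [0.968, 0.287, 1.578, 0.0, 1.279, -0.15], 'qd': [-0.0, 0.001, 0.0, 0.001, -0.0, 0.0], 'joint_torque': [0.002, -40.598, -29.263, -0.0, 0.006, 0.0], 'position': [0.295, 0.606, 0.23], 'orientation': [[0.437, -0.001, -0.899], [0.899, -0.002, 0.437], [-0.002, -1.0, 0.0]], 'contact_force': [0.13, -0.244, 0.072], 'ft_torque': [-0.0, -0.027, 0.057], 'width': 0.085} -0.0187
scene [ 1.03744331 -0.13247347  0.85666743] [[0.223, 0.827, -0.517], [0.975, -0.182, 0.129], [0.012, -0.533, -0.846]] 383.23870904019117
top [0.30069517 0.00356905 1.27459663] [[0.066, -0.976, 0.206], [-0.998, -0.065, 0.013], [0.0, -0.207, -0.978]] 421.17341383485933
```

View pics/scene0.png

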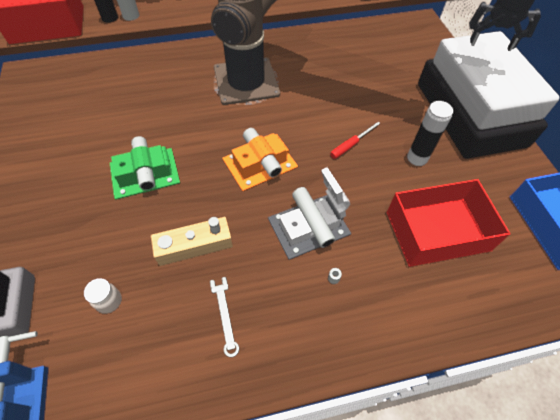

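View pics/top0.png

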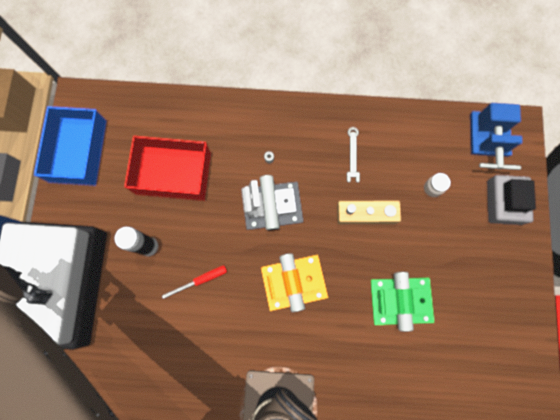

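Candidates for the jig: aluminium at scene (312,220), top (272,203); the orange (top 293,283) and green (top 402,300) look-alikes are not wanted. Candidates for the pin: tall knob at top (351,209), scene (214,225); the hex bolt (scene 190,236) and disc (scene 165,242) are not wanted. I'll check this in a crop and measure.

```bash
python3 - <<'E'
from h import *
ims=[]
for n,(x,y,w,h) in dict(scene=(145,160,210,105),top=(235,165,180,90)).items():
    z=np.load(n+"0.npz"); p=z['p'][y:y+h,x:x+w]; ims.append(cv2.resize(p,(760,375),interpolation=cv2.INTER_CUBIC)[:290 if n=='top' else 375])
    P=cloud(z['d'],z['K'],z['t'],z['R']); ok=z['d']>0
    reg=lambda x0,x1,y0,y1,z0,z1: P[ok&(P[...,0]>x0)&(P[...,0]<x1)&(P[...,1]>y0)&(P[...,1]<y1)&(P[...,2]>z0)&(P[...,2]<z1)]
    c=P[211,370] if n=='top' else P[240,180]
    print(n,'stand px',c.round(3),'bench',np.median(P[300:310,200:210].reshape(-1,3),0).round(4) )
    S=reg(c[0]-.08,c[0]+.08,c[1]-.17,c[1]+.17,.042,.054); (cx,cy),sz,a=cv2.minAreaRect(S[:,:2].astype(np.float32)); print(' stand',cx,cy,sz,a,len(S))
    k=reg(c[0]-.08,c[0]+.08,c[1]-.17,c[1]+.17,.085,.1); print(' knob',k.mean(0),np.ptp(k,axis=0),len(k),(k[:,:2].max(0)+k[:,:2].min(0))/2)
    j=P[203,268] if n=='top' else P[215,315]; print(' pipe px',j)
    f=reg(j[0]-.15,j[0]+.15,j[1]-.15,j[1]+.15,.004,.013); r_=cv2.minAreaRect(f[:,:2].astype(np.float32)); print(' foot',r_,len(f))
    b=reg(j[0]-.06,j[0]+.06,j[1]-.1,j[1]-.02,.04,.05); print(' blocktop',cv2.minAreaRect(b[:,:2].astype(np.float32)),len(b), np.median(b[:,2]))
    pt=reg(j[0]-.1,j[0]+.1,j[1]-.03,j[1]+.03,.06,.07); m=pt[:,:2].mean(0); u,s,vt=np.linalg.svd(pt[:,:2]-m); print(' pipetop',m,np.ptp((pt[:,:2]-m)@vt[0]),vt[0])
    up=reg(j[0]-.1,j[0]+.1,j[1]-.03,j[1]+.15,.09,.3); print(' flap',up.min(0),up.max(0),len(up))
save("crop1.png",np.vstack(ims))
E
```

```text
scene stand px [ 0.58  -0.257  0.053] bench [ 0.729  -0.2253  0.0012]
 stand 0.5842087268829346 -0.28365856409072876 (0.0878584161400795, 0.2939978837966919) 12.909404754638672 1471
 knob [ 0.57079233 -0.17171863  0.09221719] [0.02227858 0.02219737 0.00993583] 86 [ 0.56997477 -0.17154447]
 pipe px [0.58879989 0.06900548 0.0641586 ]
 foot ((0.5892658233642578, 0.06920261681079865), (0.29919758439064026, 0.2967349886894226), 89.86280059814453) 1359
 blocktop ((0.5804203152656555, 0.020173940807580948), (0.0892481803894043, 0.05675220862030983), 10.703182220458984) 573 0.04594691917315463
 pipetop [0.58367091 0.0671126 ] 0.16009638548719057 [0.97982755 0.19984487]
 flap [0.53761986 0.08777523 0.09012959] [0.60909271 0.14616546 0.18344402] 461
top stand px [ 0.572 -0.235  0.057] bench [ 0.2701  0.2348 -0.0012]
 stand 0.5728161334991455 -0.23469361662864685 (0.0596390925347805, 0.18057920038700104) 3.8028318881988525 1008
 knob [ 0.56819092 -0.17416996  0.0912157 ] [0.02144239 0.02285773 0.00834175] 53 [ 0.56881888 -0.17405304]
 pipe px [0.57488072 0.06693485 0.06296063]
 foot ((0.5749865770339966, 0.06549650430679321), (0.2975468337535858, 0.29863885045051575), 89.65034484863281) 916
 blocktop ((0.5743049383163452, 0.016354545950889587), (0.10086839646100998, 0.057243332266807556), 11.31541633605957) 377 0.04410172427120984
 pipetop [0.57755377 0.06376226] 0.16083536523934652 [-0.98126765 -0.19264941]
 flap [0.53147868 0.08474583 0.09047846] [0.60866625 0.14147047 0.18278533] 423
```

View pics/crop1.png

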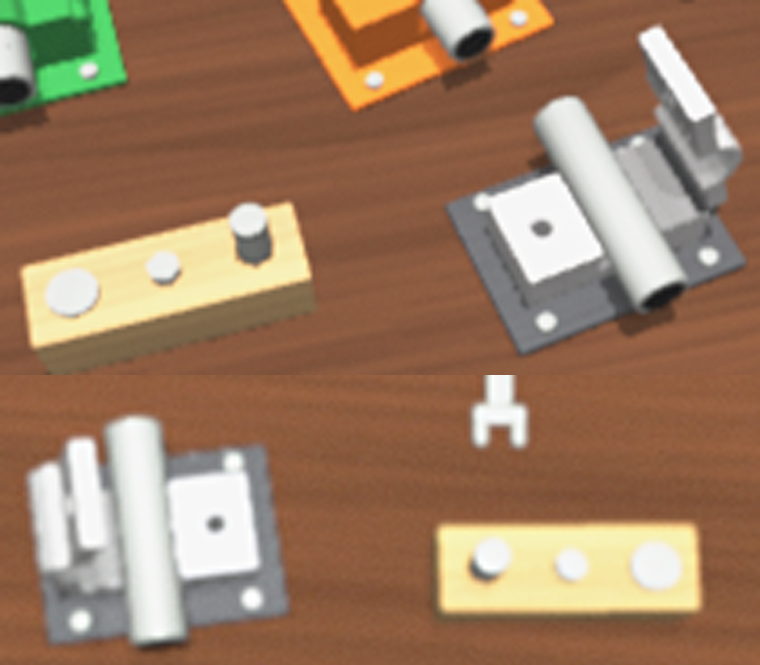

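The crop confirms both: the aluminium jig has its dark hole at top (286,200.5) / scene (294.5,224). The knob pin is at the +y end of the stand, with the hex bolt in the middle and the disc at the far end. Next I refine the hole and clamp angle and work out the fold path.

```bash
python3 - <<'E'
from h import *
Hs=[]
for n,(u0,v0) in dict(scene=(294.5,223.8),top=(285.9,200.5)).items():
    z=np.load(n+"0.npz"); K,t,R=z['K'],z['t'],z['R']; g=z['p'].astype(float).mean(2)
    v,u=np.mgrid[int(v0)-3:int(v0)+5,int(u0)-3:int(u0)+5]; w=np.clip(200-g[v,u],0,None); uu,vv=(w*u).sum()/w.sum(),(w*v).sum()/w.sum()
    d=R@np.array([(uu-K[0,2])/K[0,0],(vv-K[1,2])/K[1,1],1]); Hs.append(t+d*(.045-t[2])/d[2]); print(n,uu,vv,Hs[-1])
    # flap angle in jig frame
    P=cloud(z['d'],K,t,R); yaw=np.deg2rad(11.3); O=Hs[-1][:2]-np.array([-np.sin(yaw),np.cos(yaw)])*-.05
    q=P[...,:2]-O; x=q@[np.cos(yaw),np.sin(yaw)]; y=q@[-np.sin(yaw),np.cos(yaw)]; m=(abs(x)<.035)&(abs(y-.04)<.07)&(P[...,2]>.15)&(z['d']>0)
    yy,zz=y[m],P[...,2][m]; print(' O',O,'tip y',yy.min(),yy.max(),'zmax',np.percentile(zz,98), 'x',x[m].min(),x[m].max())
    top=zz>np.percentile(zz,95)-.003; print(' y at top',yy[top].min(),yy[top].max())
c,s=np.cos(yaw),np.sin(yaw); H=np.mean(Hs,0); O=H[:2]-np.array([s,-c])*.05; print('H',H,'O',O)
for a in (1.3,1.1,.9,.7,.5,.3,.15,.05,0):
    d=.128;y=.06-d*np.cos(a)+.014*np.sin(a)+.011; zz=.045+d*np.sin(a)+.014*np.cos(a); print(a,round(y,3),round(zz,3))
s_=r.get_state(); st=np.array([O[0]-s*.085,O[1]+c*.085,.23]); print('to start tool',tool(st-s_['position']), st)
E
```

```text
scene 294.2508519003932 223.54416775884667 [0.59056416 0.01761722 0.045     ]
 O [0.58076685 0.06664795] tip y 0.027610904632551638 0.04780170141252678 zmax 0.18129782629002297 x -0.034812929111979946 0.03477091338273024
 y at top 0.027907384755679797 0.04190493532721261
top 285.57099697885195 200.27744209466263 [0.59080399 0.01591836 0.045     ]
 O [0.58100668 0.06494909] tip y 0.026608913831320153 0.04760451342055254 zmax 0.18162174694219765 x -0.03457795146647196 0.034708208955047344
 y at top 0.026985398290983304 0.04022114054626998
H [0.59068408 0.01676779 0.045     ] O [0.58088677 0.06579852]
1.3 0.05 0.172
1.1 0.025 0.165
0.9 0.002 0.154
0.7 -0.018 0.138
0.5 -0.035 0.119
0.3 -0.047 0.096
0.15 -0.053 0.078
0.05 -0.056 0.065
0 -0.057 0.059
to start tool [-0.29344138  0.00054894 -0.44224969] [0.56423135 0.14915077 0.23      ]
```

```bash
python3 -m creep '{"travel":[[0,-0.04,0],[-0.29,-0.04,-0.44],[-0.29,-0.04,-0.44],[-0.29,-0.04,-0.44],[-0.29,-0.04,-0.44],[-0.29,-0.04,-0.44],[-0.29,-0.04,-0.44],[-0.293,-0.04,-0.442],[-0.293,-0.04,-0.442],[-0.293,-0.04,-0.442]],"delta_rot":[[0,0,0],[0,10,0],[0,20,0],[0,30,0],[0,40,0],[0,50,0],[0,52.7,0],[0,52.7,0],[0,52.7,0],[0,52.7,0]],"claw":[0,0,0,0,0,0,0,0,0,0]}'
```

```text
time: 1.35
position: [0.5652, 0.1468, 0.2699]
orientation: [[0.981, -0.002, -0.194], [0.194, -0.002, 0.981], [-0.003, -1.0, -0.002]]
contact_force: [-0.7, 1.3, 0.0]
width: -0.0002
```

```bash
python3 -m creep '{"travel":[[0,0.06,0],[0,0.105,0],[0,0.102,-0.030],[0,0.102,-0.045],[0,0.105,-0.0575],[0,0.110,-0.069],[0,0.116,-0.0805],[0,0.123,-0.091],[0,0.132,-0.1005],[0,0.141,-0.109]],"delta_rot":[[0,0,0],[0,0,0],[0,0,0],[0,0,0],[0,0,0],[0,0,0],[0,0,0],[0,0,0],[0,0,0],[0,0,0]],"claw":[0,0,0,0,0,0,0,0,0,0]}'
python3 -c "
from h import *
p=cam('scene')[0][140:280,240:400]; save('fold1.png',cv2.resize(p,(640,560),interpolation=cv2.INTER_CUBIC))"
```

```text
time: 2.6
position: [0.5868, 0.0384, 0.1293]
orientation: [[0.981, -0.0, -0.194], [0.194, -0.003, 0.981], [-0.001, -1.0, -0.003]]
contact_force: [-0.7, -0.2, 3.5]
width: 0.0
```

View pics/fold1.png

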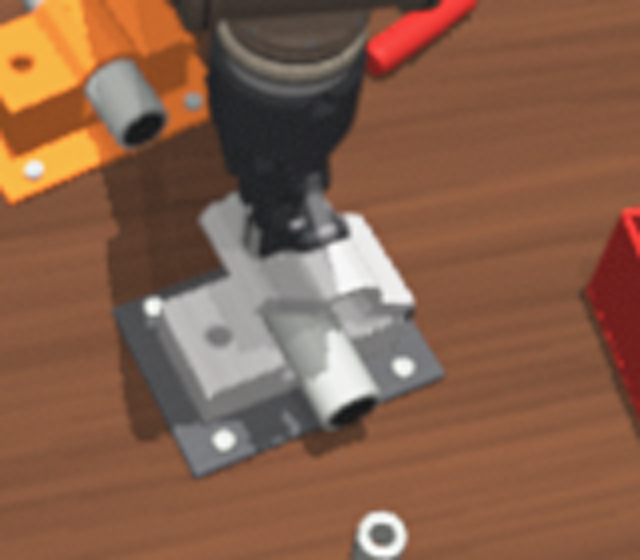

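The flap is following the fingertips (aluminium half at about 0.6 rad). I'll continue the arc.

```bash
python3 -m creep '{"travel":[[0,0.010,-0.007],[0,0.0215,-0.0135],[0,0.033,-0.019],[0,0.045,-0.024],[0,0.0575,-0.027],[0,0.064,-0.028],[0,0.0675,-0.029],[0,0.069,-0.029],[0,0.069,-0.029],[0,0.069,-0.029]],"delta_rot":[[0,0,0],[0,0,0],[0,0,0],[0,0,0],[0,0,0],[0,0,0],[0,0,0],[0,0,0],[0,0,0],[0,0,0]],"claw":[0,0,0,0,0,0,0,0,0,0]}'
```

```text
time: 3.9
position: [0.5922, 0.0088, 0.059]
orientation: [[0.981, -0.001, -0.193], [0.193, -0.004, 0.981], [-0.001, -1.0, -0.004]]
contact_force: [2.0, -2.1, 3.5]
width: -0.0
```

```bash
python3 -m creep '{"travel":[[0,-0.06,0],[0,-0.10,0],[-0.02,-0.10,-0.06],[-0.04,-0.10,-0.12],[-0.057,-0.10,-0.174],[-0.057,-0.10,-0.174],[-0.057,-0.07,-0.174],[-0.057,-0.07,-0.174]],"delta_rot":[[0,0,0],[0,0,0],[0,0,0],[0,0,0],[0,0,0],[0,0,0],[0,0,0],[0,0,0]],"claw":[0,0,0.6,0.6,0.6,0.6,0.6,0.6]}'
python3 - <<'E'
from h import *
a=cam('scene'); b=cam('top'); np.savez('s1.npz',p=a[0],d=a[1]); 
P=cloud(b[1],*b[2:]); P2=cloud(a[1],*a[2:])
save('hover.png',np.hstack([cv2.resize(a[0][140:280,130:330],(400,280)),cv2.resize(b[0][150:250,230:400],(400,280))]))
for a_,PP in((a,P2),(b,P)):
    q=PP-[0.5907,.0168,0]; m=(abs(q[...,0])<.03)&(abs(q[...,1])<.02)&(PP[...,2]>.05)&(PP[...,2]<.12)
    print('ear z', np.percentile(PP[...,2][m],[5,50,95]),m.sum())
E
```

```text
time: 4.9
position: [0.5671, -0.1701, 0.1256]
orientation: [[0.981, -0.009, -0.194], [0.194, 0.001, 0.981], [-0.009, -1.0, 0.003]]
contact_force: [0.5, 0.1, -0.4]
width: 0.0511
ear z [0.0629318  0.06850856 0.07128388] 349
ear z [0.06156617 0.06629145 0.07090339] 255
```

View pics/hover.png

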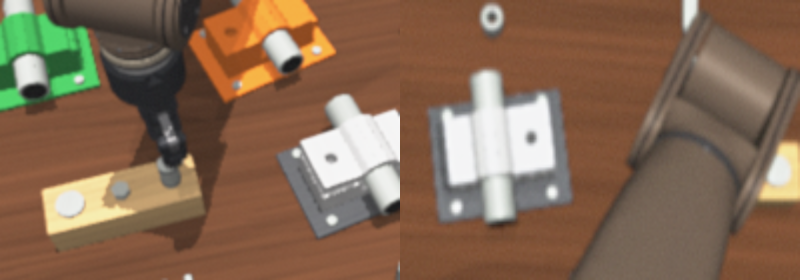

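The clamp is ajar by about 0.07 rad with its hole facing up (crop 332,157 and 531,137). The gripper is straddling over the knob (172,170). I'll descend and grip.

```bash
python3 -m creep '{"travel":[[0.002,0.02,-0.003],[0.002,0.04,-0.003],[0.002,0.0655,-0.003],[0.002,0.0655,-0.003],[0.002,0.0655,-0.003],[0.002,0.0655,-0.003],[0.002,0.0655,-0.003],[0.002,0.0655,-0.003],[0.002,0.0655,-0.003]],"delta_rot":[[0,0,0],[0,0,0],[0,0,0],[0,0,0],[0,0,0],[0,0,0],[0,0,0],[0,0,0],[0,0,0]],"claw":[0.6,0.6,0.6,0.6,0.1,0.1,0.1,0.1,0.1]}'
```

```text
time: 6.12
position: [0.5717, -0.1743, 0.0646]
orientation: [[0.981, -0.003, -0.195], [0.195, -0.003, 0.981], [-0.004, -1.0, -0.002]]
contact_force: [-5.2, -0.3, 5.7]
width: 0.0223
```

```bash
python3 -m creep '{"travel":[[0,0,0],[0,0,0],[0,0,0]],"delta_rot":[[0,0,0],[0,0,0],[0,0,0]],"claw":[0,0,0]}'; python3 -m creep '{"travel":[[0,-0.03,0],[0,-0.06,0],[0,-0.09,0],[0,-0.09,0],[0,-0.09,0]],"delta_rot":[[0,0,0],[0,0,0],[0,0,0],[0,0,0],[0,0,0]],"claw":[0,0,0,0,0]}'
python3 - <<'E'
from h import *
a=cam('scene'); np.savez('s2.npz',p=a[0],d=a[1],K=a[2],t=a[3],R=a[4]); print(r.get_state()['position'],r.get_state()['width'])
save('lift.png',cv2.resize(a[0][150:270,140:300],(800,600),interpolation=cv2.INTER_CUBIC))
E
```

```text
time: 6.5
position: [0.5717, -0.1743, 0.0646]
orientation: [[0.981, -0.004, -0.195], [0.195, -0.003, 0.981], [-0.004, -1.0, -0.002]]
contact_force: [-3.2, -1.6, 2.7]
width: 0.0224
time: 7.12
position: [0.5715, -0.1735, 0.1529]
orientation: [[0.981, -0.005, -0.195], [0.195, -0.002, 0.981], [-0.005, -1.0, -0.001]]
contact_force: [-0.2, 0.3, -2.2]
width: 0.0224
[ 0.57113131 -0.17339514  0.1523571 ] 0.0224295326124335
```

View pics/lift.png

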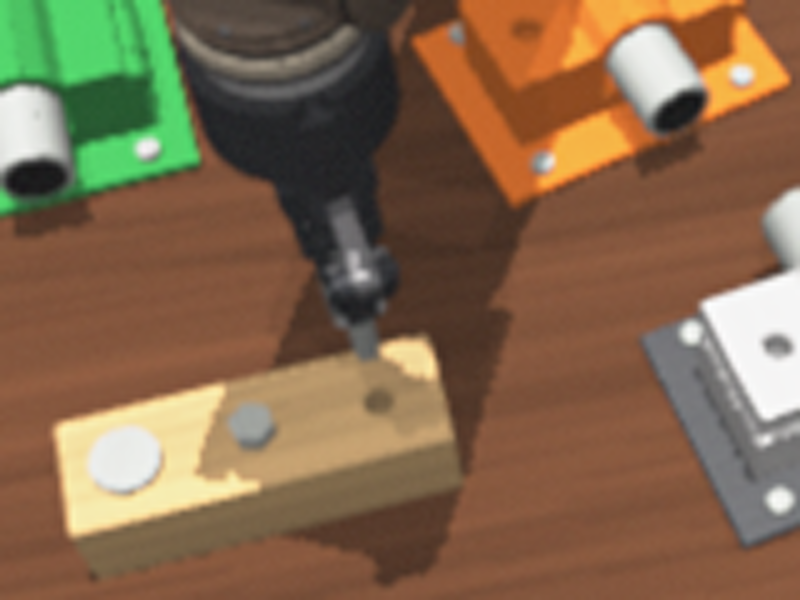

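The pin is out and hanging roughly upright; stand hole at crop (378,402), foot near (370,355), clamp hole at (778,345). I compute the transfer from these.

```bash
python3 - <<'E'
from h import *
z=np.load('s2.npz');K,t,R=z['K'],z['t'],z['R']
def ray(c,h):
    u=140+(c[0]+.5)/5-.5; v=150+(c[1]+.5)/5-.5
    d=R@np.array([(u-K[0,2])/K[0,0],(v-K[1,2])/K[1,1],1]); return (t+d*(h-t[2])/d[2]).round(4)
print('stand hole',ray((378,402),.05),'foot',ray((369,354),.094),'upper hole',ray((778,345),.066), ray((778,345),.068))
p=r.get_state()['position']; print(p)
c,s=np.cos(np.deg2rad(11.3)),np.sin(np.deg2rad(11.3))
for a in(.05,.07,.1):
  y=.06-.11*np.cos(a)+.014*np.sin(a)+.05; print(a,y,'mouth z',.045+.11*np.sin(a)+.014*np.cos(a),'world',.5907-s*y,.0168+c*y)
E
```

```text
stand hole [ 0.5697 -0.1729  0.05  ] foot [ 0.5692 -0.1713  0.094 ] upper hole [0.5893 0.0193 0.066 ] [0.5905 0.0189 0.068 ]
[ 0.57113131 -0.17339514  0.1523571 ]
0.05 0.0008371797263432013 mouth z 0.06448021226530415 world 0.590535957860585 0.017620950711490183
0.07 0.0012485898348646995 mouth z 0.06665942721067451 world 0.5904553436361178 0.018024385494580616
0.1 0.0019472096524727547 mouth z 0.06991173414504345 world 0.5903184517765662 0.018709462328478237
```

```bash
python3 -m creep '{"travel":[[0.02,-0.01,0.06],[0.04,-0.01,0.12],[0.058,-0.01,0.18],[0.058,-0.01,0.1823],[0.058,0,0.1823],[0.058,0,0.1823],[0.058,0,0.1823],[0.058,0,0.1823]],"delta_rot":[[0,0,0],[0,0,0],[0,0,0],[0,0,0],[0,0,0],[0,0,0],[0,0,0],[0,0,0]],"claw":[0,0,0,0,0,0,0,0]}'
python3 - <<'E'
from h import *
a=cam('scene'); s=r.get_state(); print(s['position'],s['contact_force'],tool(np.array([.5926,.0167,.1524])-s['position']))
save('pre.png',cv2.resize(a[0][160:270,240:380],(700,550),interpolation=cv2.INTER_CUBIC))
E
```

```text
time: 8.18
position: [0.5927, 0.0156, 0.1521]
orientation: [[0.981, -0.006, -0.193], [0.193, -0.001, 0.981], [-0.006, -1.0, -0.0]]
contact_force: [0.4, -0.1, -1.5]
width: 0.0222
[0.59272305 0.01584839 0.15220797] [-1.37326049 -0.30965616 -1.45875279] [ 4.29711263e-05 -1.92634940e-04  8.59248548e-04]
```

View pics/pre.png

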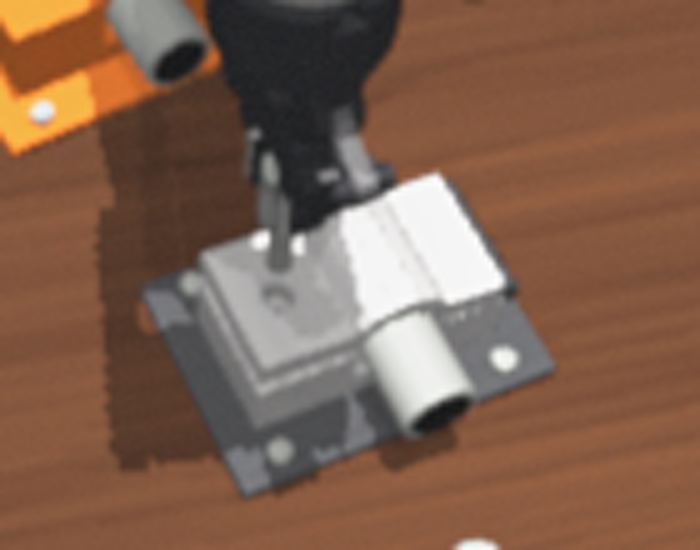

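Foot at crop (280,268), just above the hole at (277,297). I check the alignment and start lowering.

```bash
python3 - <<'E'
from h import *
z=np.load('s2.npz');K,t,R=z['K'],z['t'],z['R']
def ray(c,h):
    u=240+(c[0]+.5)/5-.5; v=160+(c[1]+.5)/5-.5
    d=R@np.array([(u-K[0,2])/K[0,0],(v-K[1,2])/K[1,1],1]); return (t+d*(h-t[2])/d[2]).round(4)
print('foot',ray((280,267),.0936),'hole',ray((277,297),.0665))
E
python3 -m creep '{"travel":[[0,0.01,0.001],[0,0.02,0.001],[0,0.026,0.001],[0,0.032,0.001],[0,0.036,0.001],[0,0.036,0.001]],"delta_rot":[[0,0,0],[0,0,0],[0,0,0],[0,0,0],[0,0,0],[0,0,0]],"claw":[0,0,0,0,0,0]}'
```

```text
foot [0.5904 0.0186 0.0936] hole [0.5906 0.0185 0.0665]
time: 8.98
position: [0.5922, 0.0169, 0.1158]
orientation: [[0.981, -0.006, -0.194], [0.194, -0.001, 0.981], [-0.006, -1.0, -0.0]]
contact_force: [0.7, -0.3, -1.0]
width: 0.0223
```

```bash
python3 -m creep '{"travel":[[0,0.006,-0.0005],[0,0.012,-0.0008],[0,0.018,-0.0008],[0,0.024,-0.001],[0,0.030,-0.001],[0,0.030,-0.001]],"delta_rot":[[0,0,0],[0,0,0],[0,0,0],[0,0,0],[0,0,0],[0,0,0]],"claw":[0,0,0,0,0,0]}'
```

```text
time: 9.72
position: [0.5917, 0.0159, 0.085]
orientation: [[0.981, -0.007, -0.194], [0.194, -0.001, 0.981], [-0.008, -1.0, 0.0]]
contact_force: [0.9, -0.2, -1.7]
width: 0.0222
```

```bash
python3 -m creep '{"travel":[[0,0.003,0],[0,0.006,0],[0,0.009,0],[0,0.011,0],[0,0.012,0],[0,0.012,0],[0,0.012,0]],"delta_rot":[[0,0,0],[0,0,0],[0,0,0],[0,0,0],[0,0,0],[0,0,0],[0,0,0]],"claw":[0,0,0,0,0,0,0]}'
```

```text
time: 10.6
position: [0.5924, 0.0156, 0.0736]
orientation: [[0.981, -0.005, -0.194], [0.194, -0.002, 0.981], [-0.006, -1.0, -0.001]]
contact_force: [-0.4, -3.8, 4.8]
width: 0.0221
```

```bash
python3 -m creep '{"travel":[[0,0.001,0],[0,0.0015,0],[0,0.0015,0],[0,0.0015,0]],"delta_rot":[[0,0,0],[0,0,0],[0,0,0],[0,0,0]],"claw":[0,0,0,0]}'
```

```text
time: 11.1
position: [0.5925, 0.0155, 0.0735]
orientation: [[0.981, -0.006, -0.194], [0.194, -0.002, 0.981], [-0.006, -1.0, -0.001]]
contact_force: [-3.4, -1.2, 10.1]
width: 0.0226
```

10 N and the TCP no longer drops, so it is at the hard stop. I'll verify shut and seated.

```bash
python3 - <<'E'
from h import *
a=cam('scene'); b=cam('top'); s=r.get_state(); print(s['position'],s['contact_force'],s['width'])
save('end.png',cv2.resize(a[0][150:270,230:390],(800,600),interpolation=cv2.INTER_CUBIC))
yaw=np.deg2rad(11.3);c,sn=np.cos(yaw),np.sin(yaw)
for n,X in(('scene',a),('top',b)):
    P=cloud(X[1],*X[2:]); q=P[...,:2]-[.5809,.0658]; x=q@[c,sn]; y=q@[-sn,c]
    for lo,hi in((-.072,-.064),(-.045,-.032)):
        m=(abs(x)>.018)&(abs(x)<.032)&(y>lo)&(y<hi)&(P[...,2]>.04)&(P[...,2]<.075); print(n,lo,np.median(P[...,2][m]) if m.any() else None,m.sum())
    m=(abs(x)<.032)&(y>.034)&(y<.058)&(P[...,2]>.04)&(P[...,2]<.075); print(n,'hinge side',np.median(P[...,2][m]),m.sum())
E
```

```text
[0.59248276 0.01552197 0.07348326] [-2.20437841 -2.22097731  9.98296175] 0.022419284425091227
scene -0.072 0.06019759213573039 33
scene -0.045 0.06031533533739797 27
scene hinge side 0.06037079820675462 214
top -0.072 None 0
top -0.045 None 0
top hinge side 0.05743669319131661 55
```

View pics/end.png

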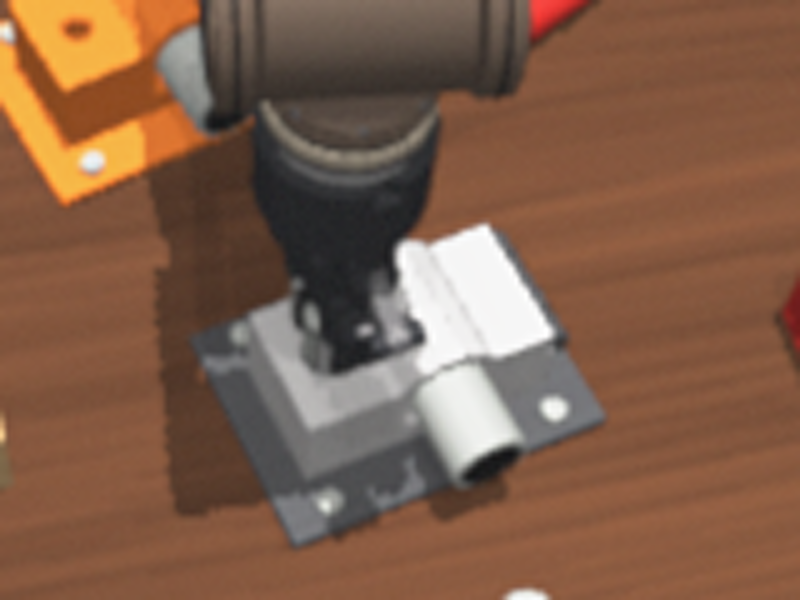

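The halves are flat: ear 60.2/60.3 mm against 60.4 mm at the hinge side. The knob is in the grip at crop (345,350).

```bash
python3 -c "
from cell import r
print(r.job_done()); print(r.get_state()['contact_force'])"
```

```text
the job is handed in; nothing more can be done
None
the job is handed in; nothing more can be done
```

I folded the clamp shut with closed fingers and lifted the tall knobbed pin out of the stand. I then lowered it through both holes and handed the job in with the knob still gripped and pressed down. No verdict was reported.

**Last checks before handing in:**
- **Press:** about 10 N at the wrist, steady, at 11.1 s of the 58 s allowed. The tool stopped dropping as the force rose, so it was against the hard stop.
- **Clamp:** the scene camera put the upper half's face at 60.2 to 60.4 mm from ear to hinge, so it is flat and shut. The expected height is 59 mm and the camera is good to about 2 mm.
- **Pin:** by the tool height, the foot is about 15 mm above the bench, which is home. The foot itself can't be seen inside the clamp.

**Failed or disagreed:**
- **Top camera:** the arm hid the ear from it, so it gave no reading there and 57.4 mm at the hinge.
- **Gripper width:** it read 22.4 mm on the 24 mm knob. The grip held throughout.
- **Side force:** about 2 to 3 N remained on the pin at the end.
- **Other objects:** I didn't re-measure them. After the lift, the bolt and disc pin still looked in place.
- **After hand-in:** my force reading was refused, so I have nothing from the final second.

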